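# Latch the roller crib's gate

## Robot

A 6-joint arm with a two-finger parallel gripper is mounted at the origin on the work surface. World frame = base frame: x ahead of the robot, y to its left, z up, the work surface at z = 0. Lengths are in m, angles in rad, forces in N, time in s.
With the tool pointing down it reaches from about 0.225 to 0.875 m from the base axis. Payload 3.4 kg.
Tool frame: the origin (TCP) lies between the finger pads; the fingertips stand 8 mm ahead of it and the grasp point (between the pads) lies 11 mm behind it; z points along the fingers, y is the line along which they close (so a half turn about z gives the same grasp; the last joint's range is limited). The gripper opens to 85 mm and grips with 20 to 120 N. Pads are 22 mm wide; open, the fingers measure 114 mm over their backs; the gripper's body (76 mm by 85 mm) begins 54 mm behind the grasp point. The pads swing forward as they close: fully open they stand 13 mm farther back than shut.
Start: joints at [1.099, 0.276, 1.505, -0, 1.361, -0.121], TCP at [0.198, 0.54, 0.239] pointing down, gripper open.
Joint ranges: [-2.89, 2.89], [-0.75, 2.08], [0.22, 2.7], [-1.18, 4.32], [0.11, 2.71], [-2.7, 2.7]. Speed limits (rad/s): [2.57, 2.57, 3.14, 3.14, 3.14, 3.14].

## Interface

Orientations are given as a unit quaternion [w, x, y, z].
In Python, from rig import manip, optics, finder gives the robot as it stands.
- The arm moves only by the tool servo_tool, never from a script. Its argument "increments" is a list of rows, each a list of 7 numbers: the shift along the tool's x, y, z in cm, then the turn, a rotation vector about the tool's x, y, z in degrees, then the closure, from -1 (fully open) to 1 (shut). In form: [[x, y, z, rx, ry, rz, gripper], ...]. A call has exactly 5 rows; each row shifts and turns the commanded pose from where the row before left it, along the tool's axes as they then stand; what a row does not reach is not made up. A row lasts 1/10 s, in which the tool goes at most 50 mm and 8.59 degrees, less where a joint would pass 70% of its speed; a pose out of reach is approached as far as the arm can. A call is refused whole if a number of a shift passes 5 or a number of a turn 8.59, either way. A call with a gripper value outside its range is refused whole. The fingers move at their own pace and stop on an object; "squeeze" is the grip in N (left out, the last holds). Time passes only in rows, so rows that do not move let the fingers close, or fill a call up. It gives the time, the measured TCP pose, the force, the opening and the grip force at its end, in the units of the state.
- manip.get_state(): the state, without advancing time (a new reading comes with each control period).
- optics.get_image(name): name is "scene" or "top"; returns the picture (480x640x3 uint8, red, green, blue); there is no depth.
- optics.get_calibration(name): a dict with "fov_y" (degrees; the focal length in pixels is half the picture's height over the tangent of half this angle, whatever the lens; pixels are square), "cx", "cy" (the principal point, pixels), "dist_coeffs" ([k1, k2, p1, p2, k3] as OpenCV has them; the pictures are not rectified), "world_to_cam" (4x4, takes a point from world to camera coordinates). Camera axes: x right, y down, z forward; pixel columns grow to the right and rows downward; lengths in m; the calibration is good to about 2 mm. A picture is of the moment at which its call begins. get_calibration takes no time and is no camera call.
- manip.sign_off(): hands the job in; it is judged then, once.
Trained networks look in the newest picture that a camera, given by its name, has taken for a name from the list of things; names that differ only in an ending like _2 or _b are one class to them, and where a whole thing is asked for, a point or a joint stands for the part that bears it (a point fixed in the world has none). Each returns a list of dicts, best first, with "p" (0 to 1); they miss things now and then, are a little off and sometimes report something else, mostly with a low value. They report only what shows in the picture. A call takes as long as a camera call.
- finder.silhouettes(label, camera): "region" (480x640 bool, what is visible of it) and "box" ([centre column, centre row, width, height] in pixels, round what is visible of it).
- finder.tip_of(label, camera): "at" ([column, row] in pixels: a listed point, or the origin of a listed thing).
The state is a dict: "clock": time; "qpos": joint angles; "qd": joint speeds; "effort": joint torques, N m; "position": TCP position; "ee_rot": TCP orientation; "contact_force": force on the tool from outside, world axes, zero at the start; "moment": the same for the moment, N m; "width": finger opening in m; "gripper_force": force on a finger pad.
Only numpy, scipy, OpenCV 4.12 (cv2) and the standard library are available. Lean on these libraries where they do the work, as an engineer would, in place of code of your own. Each camera call takes 0.05 s, during which the arm holds its last target. There are 200 camera calls.

## Task

The little blue gate of the roller crib stands ajar: take the red thumb-piece of its steel latch bar, lift the bar while the gate is still well open so that it will pass clear of the brass catch's front lug, swing the gate shut until the bar gently meets the catch's tall back plate, and let the bar down fully into the catch. Let go, so that the gate, which is sprung to open, stays shut by its latch alone. Never force the bar against the catch, and leave the inking things in and around the crib as they are.

Things in the scene. Friction and masses are not known exactly. Their poses are not given: they have to be found in the camera images.
- crib: plywood roller crib, an open tray 180 (x) x 300 (y), walls 70 tall, fixed to the table; origin at the centre of its underside, z up. Its side towards +x (away from the robot) is closed by a blue gate, hinged at the +y end. A brass catch stands on the post at the gate's free end (-y)
- catch_nominal (a point): nominal middle of the brass catch's slot, at the level bar's underside height, axes as crib. The catch is screwed on through slotted holes: its true place is up to 12 nearer or farther along crib x (slot play for the bar only 4): feel or see it. Outside in (to -x): lug 10 thick, round top 16 above the point; slot 14 wide; back plate 8 thick, rising 50. All 24 long in y; slot floor 10 below
- gate_hinge (a point): a point on the gate's upright hinge axis, 95 above the table, at the crib's +y side; turns with the gate. Axes: x is the gate's outward normal, -y runs along the gate to its free end. The gate is 230 long and 12 thick, its top edge 105 above the table
- gate (a joint): gate angle, rad: 0 when parallel to the crib's front (bar over catch_nominal), positive as it opens (anticlockwise from above, free end to crib +x); starts 0.36 to 0.6, stops at -0.1 and 0.85. A spring hinge opens it to about 0.33 if let go near shut: it takes up to 0.8 N m to swing it shut and 0.4 to keep it there (5 and 2.5 N at the thumb-piece)
- latch (a joint): latch bar angle, rad: 0 when level (on its lower stop, also when fully down in the catch), positive as the free end lifts, upper stop at 0.2; starts at 0. It falls by its own weight. At 0.08 it just clears the catch's front lug; even at 0.2 it cannot pass over the back plate
- thumb_bar: latch bar with its thumb-piece: steel bar 10 thick, 14 tall, on the gate's outer side, its middle plane 12 outside the gate's. Origin on its pivot (level, along the gate's normal), 50 from the gate's hinge axis along the gate, 95 above the table. The bar runs 230 along its own -y, x is the gate's outward normal; it crosses the catch 205 from the pivot, 255 from the gate's hinge
- thumb_piece (a point): grip point of the red thumb-piece, an upright blade on the bar, 12 thick along the gate's normal, 26 long along the bar, 102 to 150 above the table when level. The point is 138 above the table, 110 along the bar from its pivot and 43 above it, 160 along the gate from its hinge. Best pinched from above, fingers closing along the gate's normal; axes as thumb_bar
- brayer_black: black-rollered ink brayer lying in the crib, wooden handle, 150 long; leave it alone; origin at the centre of its underside
- brayer_blue: blue-rollered ink brayer lying in the crib, wooden handle, 150 long; leave it alone; origin at the centre of its underside
- ink_tin: orange-labelled ink tin, 72 across, 60 tall, standing on the left of the table; leave it alone; origin at the centre of its underside
- ink_pot: green-labelled ink jar, 56 across, 70 tall, standing on the left of the table; leave it alone; origin at the centre of its underside
- water_glass: blue ceramic cup, 70 across, 100 tall, standing on the left of the table; leave it alone; origin at the centre of its underside
- palette_knife: palette knife with a dark wooden handle, 250 long, lying on the right of the table; leave it alone; origin at the centre of its underside
- lino_block: carved black lino block, 100 x 140 x 22, lying on the right of the table; leave it alone; origin at the centre of its underside

How it is judged:
By the outcome, as a careful person would: the job done as asked, in the order asked, and still so for the second after the job is handed in, with the robot touching nothing.
It also fails if it takes over 58 s, if anything falls off the work surface, if the arm or the gripper's body presses on something with over 40 N, if the wrist force passes 120 N, or if a joint passes its speed limit or range.

## Working session

There is one attempt and no reset: what is moved stays moved. The work goes in short steps, Python scripts to look and compute and a tool call to move; the robot and the scene stay as the last step left them, time stands still between calls to the robot, and variables do not carry over. Pictures are saved under pics/ and viewed, at most 10 in all, crops included, and the job is handed in when it is done.

Besides the shell and the picture viewer there is one more tool, called after "Request:" by a JSON object that holds its "method" and its "body". servo_tool: Moves the arm, as the interface text tells. Its arguments: {"type":"object","properties":{"increments":{"type":"array","items":{"type":"array","items":{"type":"number"}}},"squeeze":{"type":"number"}},"required":["increments"]}

```bash
ls; mkdir -p pics; cat > h.py <<'E'
import numpy as np, cv2
from rig import manip, optics, finder
from scipy.spatial.transform import Rotation as R
def cal(n):
    c=optics.get_calibration(n); f=240/np.tan(np.radians(c["fov_y"])/2)
    K=np.array([[f,0,c["cx"]],[0,f,c["cy"]],[0,0,1.]]); return K,np.array(c["dist_coeffs"],float),np.array(c["world_to_cam"],float)
def proj(n,P):
    K,d,T=cal(n); P=np.atleast_2d(np.array(P,float))
    return cv2.projectPoints(P,cv2.Rodrigues(T[:3,:3])[0],T[:3,3],K,d)[0][:,0]
def ray(n,px):
    K,d,T=cal(n); u=cv2.undistortPoints(np.array(px,float).reshape(-1,1,2),K,d)[:,0]
    D=np.c_[u,np.ones(len(u))]@T[:3,:3]; return -T[:3,:3].T@T[:3,3],D/np.linalg.norm(D,axis=1)[:,None]
def atz(n,px,z):
    o,D=ray(n,px); return o+D*((z-o[2])/D[:,2])[:,None]
def tri(pa,pb):
    A=np.zeros((3,3));b=np.zeros(3)
    for n,p in(("scene",pa),("top",pb)):
        o,D=ray(n,[p]);M=np.eye(3)-np.outer(D[0],D[0]);A+=M;b+=M@o
    return np.linalg.solve(A,b)
def save(n,fn,box=None,s=1):
    im=optics.get_image(n)
    if box: im=im[box[1]:box[3],box[0]:box[2]]
    if s!=1: im=cv2.resize(im,None,fx=s,fy=s,interpolation=cv2.INTER_CUBIC)
    cv2.imwrite("pics/"+fn,im[...,::-1])
E
python3 - <<'E'
from h import *
for n in("scene","top"):
    save(n,n+"0.png"); print(n,cal(n)[0][0,0], -cal(n)[2][:3,:3].T@cal(n)[2][:3,3])
for l in("crib","catch_nominal","gate_hinge","thumb_bar","thumb_piece"):
    r={}
    for n in("scene","top"):
        t=finder.tip_of(l,n); r[n]=t; print(l,n,[(np.round(a["at"],1),round(a["p"],2)) for a in t[:2]])
    if r["scene"] and r["top"]: print(tri(r["scene"][0]["at"],r["top"][0]["at"]).round(4))
s=manip.get_state(); print({k:np.round(v,3) for k,v in s.items()})
E
```

```text
pics
scene 540.7108018073716 [ 0.92357603 -0.63742659  1.31802885]
top 572.1328181182967 [ 3.88405659e-01 -1.05369763e-03  1.60345311e+00]
crib scene [(array([305.3, 249.1]), 0.63), (array([359.9, 210.9]), 0.24)]
crib top [(array([323.1, 247.9]), 0.72)]
[ 0.4561 -0.0072  0.0074]
catch_nominal scene [(array([309.2, 285.8]), 0.89)]
catch_nominal top [(array([370.8, 210.4]), 0.84)]
[ 0.5563 -0.1306  0.0907]
gate_hinge scene [(array([362. , 211.4]), 0.94)]
gate_hinge top [(array([159. , 234.6]), 0.45)]
[ 0.4476  0.5037 -0.376 ]
thumb_bar scene [(array([360.5, 228.9]), 0.84)]
thumb_bar top [(array([288.7, 206.5]), 0.74)]
[0.5653 0.0915 0.0824]
thumb_piece scene [(array([358.2, 255.8]), 0.88)]
thumb_piece top [(array([329.9, 179.3]), 0.9)]
[ 0.6268 -0.0184  0.1529]
{'clock': np.float64(0.6), 'qpos': array([ 1.099,  0.276,  1.505, -0.   ,  1.361, -0.121]), 'qd': array([ 0.   ,  0.   ,  0.002, -0.   , -0.002,  0.003]), 'effort': array([-1.0000e-03, -4.1639e+01, -2.4599e+01, -0.0000e+00,  0.0000e+00,
       -0.0000e+00]), 'position': array([0.198, 0.54 , 0.239]), 'ee_rot': array([0.   , 0.174, 0.985, 0.   ]), 'contact_force': array([-0.661,  0.217, -0.64 ]), 'moment': array([ 0.007, -0.04 ,  0.012]), 'gripper_force': np.float64(0.0), 'width': np.float64(0.085)}
```

View pics/scene0.png

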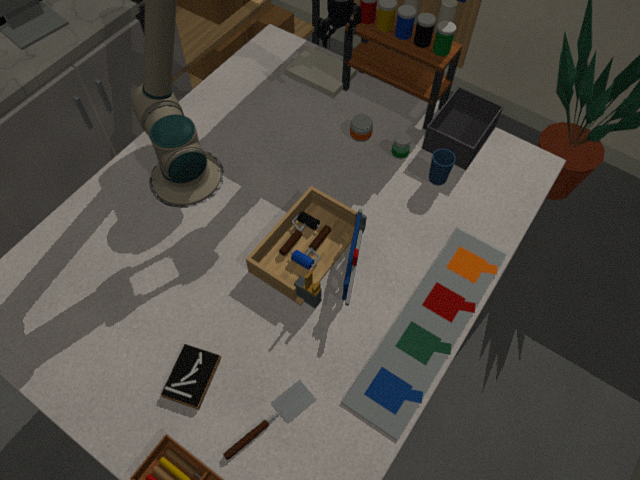

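View pics/top0.png

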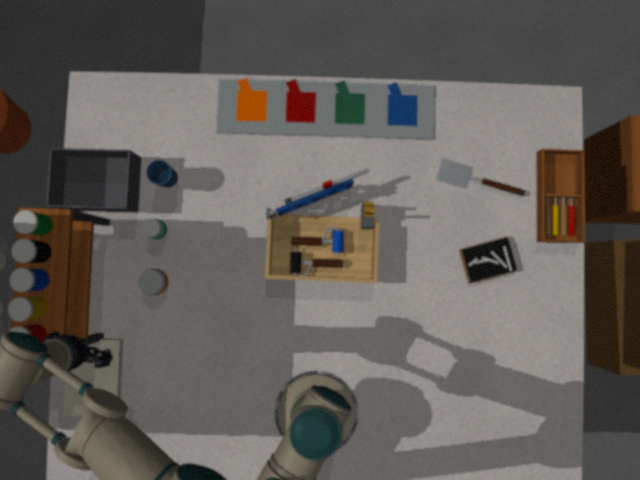

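The scene view shows the crib around (305,245), with the gate ajar from (362,212) to (348,298), the red thumb-piece at (356,257) and the catch at (310,288). In the top view the gate runs from (272,212) to (352,183), with the thumb-piece at (328,184) and the catch at (369,212).

```bash
python3 - <<'E'
from h import *
b=(255,160,385,290); a=optics.get_image("top")[160:230,255:385]; c=optics.get_image("scene")[180:310,240:380]
A=cv2.resize(a,(780,420),interpolation=cv2.INTER_CUBIC); cv2.imwrite("pics/t1.png",A[...,::-1])
C=cv2.resize(c,(640,594),interpolation=cv2.INTER_CUBIC); cv2.imwrite("pics/s1.png",C[...,::-1])
im=optics.get_image("top").astype(int)
g=(im[...,2]>1.6*im[...,0])&(im[...,2]>60)
g[:, :260]=0; g[:,365:]=0; g[:160]=0; g[215:]=0
ys,xs=np.nonzero(g); print(len(xs),xs.min(),xs.max())
P=atz("top",np.c_[xs,ys],0.105)
m=P.mean(0);u,s,v=np.linalg.svd(P[:,:2]-m[:2]); print("gate",m,v[0],np.degrees(np.arctan2(v[0][0],-v[0][1])), ((P[:,:2]-m[:2])@v[0]).min(),((P[:,:2]-m[:2])@v[0]).max())
r=(im[...,0]>2*im[...,2])&(im[...,0]>2*im[...,1])&(im[...,0]>80); r[:,:300]=0;r[:,350:]=0;r[:165]=0;r[215:]=0
ys,xs=np.nonzero(r);print("red",len(xs),atz("top",np.c_[xs,ys],0.15).mean(0),xs.mean(),ys.mean())
k=finder.silhouettes("crib","top")[0]["region"]; r=cv2.minAreaRect(np.argwhere(k)[:,::-1].astype(np.float32)); print(r, atz("top",cv2.boxPoints(r),0.07))
E
```

```text
503 277 352
gate [0.58529971 0.01967053 0.105     ] [-0.39821634  0.91729153] -156.53327976793844 -0.1093181498829569 0.1050458240945333
red 34 [ 0.61427347 -0.01250156  0.15      ] 326.9117647058824 183.5
((322.5, 225.5), (113.0, 113.0), 90.0) [[ 0.6614731   0.15308658  0.07      ]
 [ 0.67079497 -0.15335406  0.07      ]
 [ 0.36540186 -0.15999365  0.07      ]
 [ 0.35663158  0.14182174  0.07      ]]
```

View pics/t1.png

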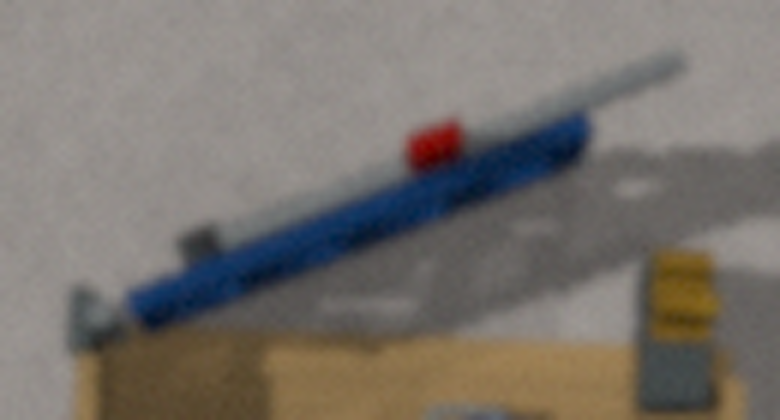

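View pics/s1.png

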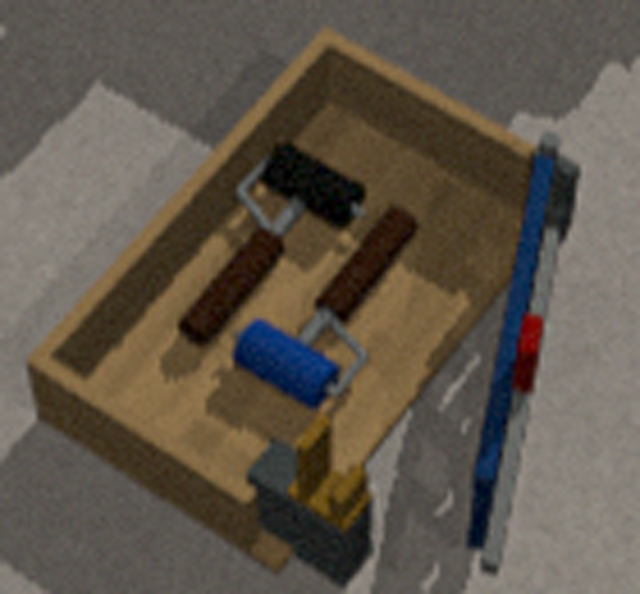

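The crops give usable pixels. Top view: bar tip at (368.8,170.3), gate's blue strip about 21° off the image row, brass catch at (364–374, 202–217). Scene view: rim corners at (311,187) and (248,260), and bar tip near (347,304).

```bash
python3 - <<'E'
from h import *
from scipy.optimize import least_squares
t=lambda x,y:(255+x/6,160+y/6); s=lambda x,y:(240+x/4.571,180+y/4.571)
def pts(p):
    hx,hy,a,cy=p; d=np.array([np.sin(a),-np.cos(a)]); n=np.array([np.cos(a),np.sin(a)])
    g=lambda l,o,z:[hx+l*d[0]+o*n[0],hy+l*d[1]+o*n[1],z]
    return g
obs=[("top",t(683,62),(.28,.012,.102)),("top",t(435,144),(.16,.012,.148)),("top",t(592,115),(.23,.006,.105)),
("scene",s(489,572),(.28,.012,.09)),("scene",s(527,318),(.16,.012,.15)),("top",t(588,150),(.23,-.006,.105)),("top",t(135,290),(.015,.006,.105))]
def f(p):
    g=pts(p); return np.concatenate([(proj(c,g(*q))[0]-u) for c,u,q in obs])
r=least_squares(f,[.54,.128,.4,0],loss="soft_l1"); print(r.x.round(4)); print(f(r.x).reshape(-1,2).round(1))
for z,q in((.07,[(311.1,186.6),(247.7,259.8)]),): 
    P=atz("scene",q,z);print("back rim",P.round(4), np.arctan2(P[0,0]-P[1,0],P[0,1]-P[1,1])*-1)
P=atz("top",[t(95,345),t(640,345)],.07);print("front rim",P.round(4),-np.arctan2(P[0,0]-P[1,0],P[0,1]-P[1,1]))
print("catch", [ (atz("top",[t(685,y)],z).round(4)) for y,z in((252,.104),(285,.138),(340,.138),(340,.1))])
E
```

```text
[0.5391 0.1296 0.4073 0.    ]
[[-0.2 -0.2]
 [-0.6 -0.1]
 [-1.5 -0.3]
 [-2.4 -0.1]
 [-1.4  2.6]
 [ 0.8 -2. ]
 [-1.1  0.3]]
back rim [[ 0.3716  0.1455  0.07  ]
 [ 0.373  -0.1508  0.07  ]] 0.004465889323277774
front rim [[ 0.5299  0.1351  0.07  ]
 [ 0.5372 -0.1094  0.07  ]] 0.02979533771797877
catch [array([[ 0.5755, -0.1258,  0.104 ]]), array([[ 0.557 , -0.1233,  0.138 ]]), array([[ 0.5333, -0.1239,  0.138 ]]), array([[ 0.537, -0.127,  0.1  ]])]
```

```bash
cat >> h.py <<'E'
def Rt(yaw,tilt=0):
    # tool y = outward normal at yaw, z down; tilt>0 follows latch lift (rotation about normal, free end up)
    n=np.array([np.cos(yaw),np.sin(yaw),0]); z=np.array([0,0,-1.]); M=np.c_[np.cross(n,z),n,z]
    return R.from_rotvec(-tilt*n).as_matrix()@M
def cur():
    s=manip.get_state(); w,x,y,z=s["ee_rot"]; return np.array(s["position"]),R.from_quat([x,y,z,w]).as_matrix(),s
def plan(wp,p,M,g):
    "wp: list of (pos,Rot); prints rows"
    for q,N in wp:
        d=M.T@(np.array(q)-p); w=np.degrees(R.from_matrix(M.T@N).as_rotvec())
        row=np.r_[np.round(d*100,2),np.round(w,2)]; print("["+",".join(f"{v:g}" for v in row)+f",{g}],")
        p=p+M@(row[:3]/100); M=M@R.from_rotvec(np.radians(row[3:])).as_matrix()
E
python3 - <<'E'
from h import *
p,M,s=cur(); T=np.array([.6134,-.0121,.20]); N=Rt(.407)
rv=R.from_matrix(M.T@N).as_rotvec(); n=15
plan([(p+(T-p)*k/n, M@R.from_rotvec(rv*min(1,k/10)).as_matrix()) for k in range(1,n+1)],p,M,-1)
# tilt check
m=Rt(.407,.15); print(m.round(2))
E
```

```text
[-3.87,-2.5,0.26,0,-0,4.66,-1],
[-4.06,-2.19,0.26,0,-0,4.66,-1],
[-4.22,-1.84,0.27,0,-0,4.65,-1],
[-4.36,-1.5,0.26,0,-0,4.66,-1],
[-4.46,-1.13,0.26,0,-0,4.66,-1],
[-4.55,-0.77,0.26,0,-0,4.66,-1],
[-4.59,-0.4,0.26,0,-0,4.66,-1],
[-4.6,-0.03,0.27,0,-0,4.66,-1],
[-4.6,0.35,0.26,0,-0.01,4.65,-1],
[-4.55,0.72,0.26,0.01,0,4.66,-1],
[-4.48,1.09,0.26,-0,0,0,-1],
[-4.47,1.09,0.27,-0,0,0,-1],
[-4.48,1.09,0.26,-0,0,0,-1],
[-4.48,1.08,0.26,-0,0,0,-1],
[-4.48,1.09,0.26,-0,0,0,-1],
[[-0.39  0.92  0.06]
 [ 0.91  0.4  -0.14]
 [-0.15 -0.   -0.99]]
```

Request:
{"method": "servo_tool", "body": {"increments": [[-3.87, -2.5, 0.26, 0, 0, 4.66, -1], [-4.06, -2.19, 0.26, 0, 0, 4.66, -1], [-4.22, -1.84, 0.27, 0, 0, 4.66, -1], [-4.36, -1.5, 0.26, 0, 0, 4.66, -1], [-4.46, -1.13, 0.26, 0, 0, 4.66, -1]]}}

```text
clock: 1.3
position: [0.337, 0.3546, 0.2263]
ee_rot: [0.0, 0.371, 0.929, 0.0]
contact_force: [1.4, 0.7, 1.0]
width: 0.0855
gripper_force: 0.0
```

Request:
{"method": "servo_tool", "body": {"increments": [[-4.55, -0.77, 0.26, 0, 0, 4.66, -1], [-4.59, -0.4, 0.26, 0, 0, 4.66, -1], [-4.6, -0.03, 0.27, 0, 0, 4.66, -1], [-4.6, 0.35, 0.26, 0, 0, 4.66, -1], [-4.55, 0.72, 0.26, 0, 0, 4.66, -1]]}}

```text
clock: 1.8
position: [0.4757, 0.1702, 0.2133]
ee_rot: [0.0, 0.551, 0.834, 0.0]
contact_force: [0.3, -0.2, 0.3]
width: 0.0853
gripper_force: 0.0
```

Request:
{"method": "servo_tool", "body": {"increments": [[-4.48, 1.09, 0.26, 0, 0, 0, -1], [-4.48, 1.09, 0.26, 0, 0, 0, -1], [-4.48, 1.09, 0.26, 0, 0, 0, -1], [-4.48, 1.09, 0.26, 0, 0, 0, -1], [-4.48, 1.09, 0.26, 0, 0, 0, -1]]}}

```text
clock: 2.3
position: [0.6144, -0.014, 0.2001]
ee_rot: [0.0, 0.55, 0.835, 0.0]
contact_force: [1.2, 0.6, -0.3]
width: 0.0855
gripper_force: 0.0
```

```bash
python3 - <<'E'
from h import *
p,M,s=cur(); print(p,M.round(3))
im=optics.get_image("scene"); 
g=[p+M@np.array(q) for q in([0,0,.008],[0,0,.06])]
c=cv2.resize(im[170:310,270:430],(800,700),interpolation=cv2.INTER_CUBIC)[:600,:]
for u in proj("scene",g): cv2.circle(c,tuple(((u-[270,170])*5).astype(int)),3,(0,255,0),-1)
cv2.imwrite("pics/s2.png",c[...,::-1])
for n in("scene","top"):
    print(n,[(np.round(a["at"],1),round(a["p"],2)) for a in (optics.get_image(n),finder.tip_of("thumb_piece",n))[1][:2]])
E
```

```text
[ 0.61440169 -0.01402841  0.20008013] [[-0.395  0.919  0.   ]
 [ 0.919  0.395  0.   ]
 [ 0.     0.    -1.   ]]
scene [(array([356.4, 256. ]), 0.71)]
top [(array([328.3, 181.8]), 0.69)]
```

View pics/s2.png

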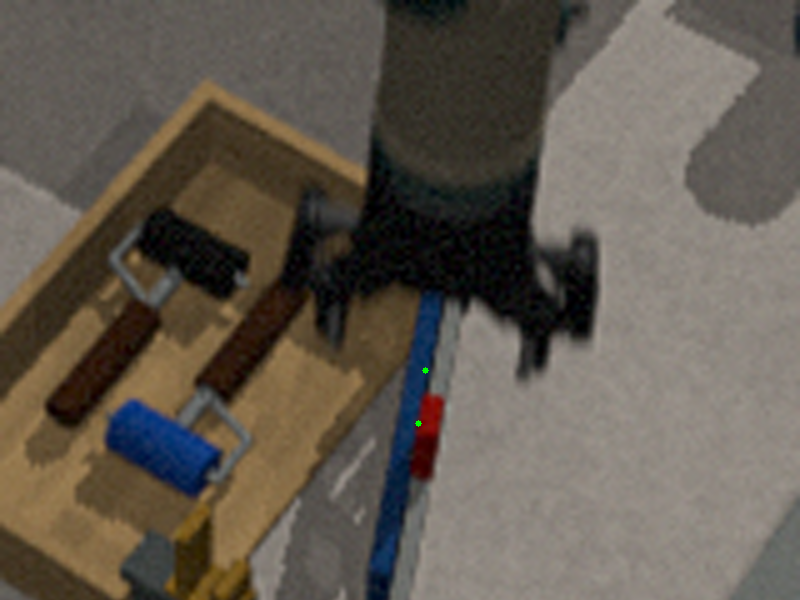

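The scene crop shows the open fingers straddling the bar. The red blade spans about (415–443, 395–480) in the crop, and the projected grip axis (418,423) falls slightly inside (left of) it. I'll measure the blade by its red pixels.

```bash
python3 - <<'E'
from h import *
from scipy.optimize import least_squares
def red(n,b):
    im=np.mean([optics.get_image(n).astype(float) for _ in range(4)],0)[b[1]:b[3],b[0]:b[2]]
    w=np.clip((im[...,0]-np.maximum(im[...,1],im[...,2])-15)/80,0,1); yy,xx=np.mgrid[b[1]:b[3],b[0]:b[2]]
    return np.array([(w*xx).sum(),(w*yy).sum()])/w.sum(), w.sum()
def box(x,y,a,zs):
    d=np.array([np.sin(a),-np.cos(a)]); n=np.array([np.cos(a),np.sin(a)])
    return [[*(np.array([x,y])+i*.013*d+j*.006*n),z] for i in(-1,1) for j in(-1,1) for z in zs]
def cen(n,P):
    h=cv2.convexHull(proj(n,P).astype(np.float32)); m=cv2.moments(h); return np.array([m["m10"]/m["m00"],m["m01"]/m["m00"]]),m["m00"]
for n,b,zs in(("scene",(335,240,372,275),(.102,.15)),("top",(315,170,342,200),(.107,.15))):
    u,A=red(n,b)
    for a in(.38,.407,.43):
        r=least_squares(lambda q:cen(n,box(*q,a,zs))[0]-u,[.613,-.012],diff_step=1e-3); print(n,u.round(1),A.round(0),cen(n,box(*r.x,a,zs))[1].round(0),a,r.x.round(4))
E
```

```text
Traceback (most recent call last):
AttributeError: 'float' object has no attribute 'round'
```

```bash
cat >> h.py <<'E'
from scipy.optimize import least_squares
def red(n,b,k=4):
    im=np.mean([optics.get_image(n).astype(float) for _ in range(k)],0)[b[1]:b[3],b[0]:b[2]]
    w=np.clip((im[...,0]-np.maximum(im[...,1],im[...,2])-15)/80,0,1); yy,xx=np.mgrid[b[1]:b[3],b[0]:b[2]]
    return np.array([(w*xx).sum(),(w*yy).sum()])/w.sum(), w.sum()
def box(x,y,a,zs):
    d=np.array([np.sin(a),-np.cos(a)]); n=np.array([np.cos(a),np.sin(a)])
    return [[*(np.array([x,y])+i*.013*d+j*.006*n),z] for i in(-1,1) for j in(-1,1) for z in zs]
def cen(n,P):
    h=cv2.convexHull(proj(n,P).astype(np.float32)); m=cv2.moments(h); return np.array([m["m10"]/m["m00"],m["m01"]/m["m00"]]),m["m00"]
E
python3 - <<'E'
from h import *
for n,b,zs in(("scene",(335,240,372,275),(.102,.15)),("top",(315,170,342,200),(.107,.15))):
    u,A=red(n,b)
    for a in(.38,.407,.43):
        r=least_squares(lambda q:cen(n,box(*q,a,zs))[0]-u,[.613,-.012],diff_step=1e-3); print(n,u,A,cen(n,box(*r.x,a,zs))[1],a,r.x.round(4))
E
```

```text
scene [352.28891927 253.81550694] 61.70625 94.34985004994087 0.38 [ 0.6065 -0.0065]
scene [352.28891927 253.81550694] 61.70625 91.81092915404588 0.407 [ 0.6065 -0.0065]
scene [352.28891927 253.81550694] 61.70625 89.61945958598517 0.43 [ 0.6065 -0.0065]h.py:41: RuntimeWarning: invalid value encountered in divide
  return np.array([(w*xx).sum(),(w*yy).sum()])/w.sum(), w.sum()
Traceback (most recent call last):
ValueError: Residuals are not finite in the initial point.
```

```bash
sed -i 's/-15)\/80/-30)\/50/' h.py; python3 - <<'E'
from h import *
n,b,zs="scene",(348,244,364,271),(.102,.15)
u,A=red(n,b)
r=least_squares(lambda q:cen(n,box(*q,.407,zs))[0]-u,[.613,-.012],diff_step=1e-3); print(n,u,A,cen(n,box(*r.x,.407,zs))[1],r.x.round(4))
im=optics.get_image(n).astype(int)[b[1]:b[3],b[0]:b[2]]; print((im[...,0]-np.maximum(im[...,1],im[...,2])))
print(np.round([proj(n,q)[0] for q in box(.6134,-.0121,.407,zs)],1))
E
```

```text
scene [355.27706119 254.87493551] 48.455 90.90506703592837 [ 0.6144 -0.0048]
[[ 11   6   4 -31 -66 -67 -72 -60  -7   0  -3   1   3   8   9   8]
 [  7   6   6 -53 -64 -84 -73 -42  -2   3   0  -1   7   5   9   5]
 [  8   5   5 -60 -72 -82 -70 -27   1  -3  -3  -1   8   9   2   8]
 [  1   6  -2 -61 -70 -73 -68 -15   0  -3  -6   0   7   5   8   8]
 [  3   7 -14 -79 -73 -71 -45  33  14  17   4   1   7   5   9   7]
 [  3   9 -29 -68 -73 -71  15 121  91  86  41   2   9   8   7   8]
 [  0   9 -43 -71 -82 -71  56 119 110 126  74   4   3   5   5   6]
 [  2   6 -60 -64 -77 -56  71 109 116 123  65  -3   8   7   4   6]
 [  4   1 -62 -74 -71 -40  86 104 114 112  49   2   7   2  11   9]
 [  8 -14 -65 -68 -76 -19 108 121 117 112  40   3   3   6   6  10]
 [  4 -28 -68 -64 -69  24 115 119 116  91  16   4   8   5   6   6]
 [  8 -37 -67 -66 -66  49 116 113 115  91  13   4   8   6   8  10]
 [  3 -52 -67 -69 -60  56 103  98 102  74   7   6   7   5   6   5]
 [  0 -63 -71 -68 -54  47  73  71  68  43  -1   8   5   6   5   5]
 [-14 -58 -74 -74 -36  42  57  54  51  33   1   2   5   7   8   6]
 [-25 -73 -68 -64 
[... 207 characters left out ...]
4  55  48  33   9   3   8   7   8   6   8]
 [-59 -52 -51 -44  38  60  53  55  27   5   5   4   8   7  11   6]
 [-57 -54 -49 -38  41  50  55  48  28   6   4   7   4   7   8   3]
 [-46 -41 -46 -45   2  23  36  28  24   6   3   7   6   6   3   8]
 [-52 -59 -40 -48  -6   5   9  11   9   8   5   4   6   3   5   9]
 [-44 -49 -55 -25  -1  -8   1  -1  10   6   9   5  11   7   6   9]
 [-57 -49 -51 -27   1  -3  -1  -2   8   7   8   8   7   6   6   3]
 [-46 -52 -42 -21   1   1  -2   2   9   8   6   6   8   6   6   6]
 [-43 -55 -31 -11   3  -4  -1   3   8   5   9   4   5   4   8  10]]
[[351.3 256.8]
 [352.5 247.3]
 [355.9 257.6]
 [357.2 248.1]
 [349.7 265.4]
 [350.8 256. ]
 [354.3 266.2]
 [355.5 256.9]]
```

Request:
{"method": "servo_tool", "body": {"increments": [[0.1, 0.1, 1.5, 0, 0, 0, -1], [0.1, 0.1, 1.5, 0, 0, 0, -1], [0, 0.1, 1.5, 0, 0, 0, -1], [0, 0, 1.5, 0, 0, 0, -1], [0, 0, 1.3, 0, 0, 0, -1]]}}

```text
clock: 3.9
position: [0.6153, -0.0093, 0.1262]
ee_rot: [-0.0, 0.55, 0.835, -0.0]
contact_force: [-0.8, 0.3, -0.0]
width: 0.0851
gripper_force: 0.0
```

Request:
{"method": "servo_tool", "body": {"increments": [[0, 0, 0, 0, 0, 0, 0], [0, 0, 0, 0, 0, 0, 0.3], [0, 0, 0, 0, 0, 0, 0.5], [0, 0, 0, 0, 0, 0, 0.6], [0, 0, 0, 0, 0, 0, 0.65]], "squeeze": 25}}

```text
clock: 4.4
position: [0.6158, -0.0093, 0.1278]
ee_rot: [0.001, 0.55, 0.835, 0.0]
contact_force: [0.0, 0.1, 0.3]
width: 0.015
gripper_force: 0.0
```

Request:
{"method": "servo_tool", "body": {"increments": [[0, 0, 0, 0, 0, 0, 0.75], [0, 0, 0, 0, 0, 0, 0.85], [0, 0, 0, 0, 0, 0, 1], [0, 0, 0, 0, 0, 0, 1], [0, 0, 0, 0, 0, 0, 1]], "squeeze": 30}}

```text
clock: 4.9
position: [0.6157, -0.0093, 0.1277]
ee_rot: [0.0, 0.55, 0.835, 0.0]
contact_force: [0.5, -0.3, 4.5]
width: 0.0117
gripper_force: 30.0
```

```bash
python3 - <<'E'
from h import *
p,M,s=cur(); print(p,s["contact_force"],s["moment"],s["width"],s["gripper_force"])
g=p-M[:,2]*.011; a=np.arctan2(M[1,1],M[0,1]); print("grasp",g,a)
for h in([.5391,.1296],[.542,.130]):
    d=g[:2]-h; print(np.linalg.norm(d), np.arctan2(d[0],-d[1])-np.arctan2(.012,.16))
E
```

```text
[ 0.61571491 -0.00931712  0.12769623] [ 0.46043407 -0.324947    4.54153775] [0.0118767  0.17748087 0.09239128] 0.011669872409574488 30.030608475208282
grasp [ 0.61570298 -0.00931603  0.13869623] 0.4067391757949565
0.15863694979228102 0.42908342840054564
0.15761055600080595 0.41174463383053084
```

```bash
cat >> h.py <<'E'
def rot_about(p,M,c,axis,th):
    r=R.from_rotvec(np.array(axis)*th).as_matrix(); return np.array(c)+r@(p-np.array(c)), r@M
E
python3 - <<'E'
from h import *
p,M,s=cur(); n=M[:,1]*[1,1,0]; n/=np.linalg.norm(n); d=np.array([n[1],-n[0],0]); g=p-.011*M[:,2]
c=g-.110*d; c[2]=.095
plan([rot_about(p,M,c,-n,.14*k/10) for k in range(1,11)],p,M,1)
E
```

```text
[0.05,0,-0.15,-0,-0.8,-0,1],
[0.04,0,-0.16,-0,-0.8,-0,1],
[0.05,0,-0.15,-0,-0.81,-0,1],
[0.05,0,-0.15,-0,-0.8,-0,1],
[0.04,0,-0.16,-0,-0.8,-0,1],
[0.05,0,-0.15,-0,-0.8,-0,1],
[0.05,0,-0.16,-0,-0.8,-0.01,1],
[0.04,0,-0.15,-0,-0.81,0,1],
[0.05,0,-0.15,-0,-0.8,0,1],
[0.05,0,-0.16,-0,-0.8,0,1],
```

Request:
{"method": "servo_tool", "body": {"increments": [[0.05, 0, -0.15, 0, -0.8, 0, 1], [0.05, 0, -0.15, 0, -0.8, 0, 1], [0.05, 0, -0.15, 0, -0.8, 0, 1], [0.05, 0, -0.15, 0, -0.8, 0, 1], [0.05, 0, -0.16, 0, -0.8, 0, 1]]}}

```text
clock: 5.4
position: [0.6148, -0.0071, 0.1349]
ee_rot: [0.03, 0.549, 0.835, -0.02]
contact_force: [2.2, -3.3, 1.5]
width: 0.0116
gripper_force: 29.5
```

Request:
{"method": "servo_tool", "body": {"increments": [[0.05, 0, -0.15, 0, -0.8, 0, 1], [0.05, 0, -0.16, 0, -0.8, 0, 1], [0.04, 0, -0.16, 0, -0.8, 0, 1], [0.05, 0, -0.15, 0, -0.8, 0, 1], [0.05, 0, -0.16, 0, -0.8, 0, 1]]}}

```text
clock: 5.9
position: [0.6135, -0.0042, 0.1424]
ee_rot: [0.059, 0.548, 0.833, -0.039]
contact_force: [3.6, -3.7, 0.6]
width: 0.0115
gripper_force: 29.3
```

```bash
python3 - <<'E'
from h import *
p,M,s=cur(); print(p,s["contact_force"],s["moment"],s["width"],s["gripper_force"])
im=optics.get_image("scene")[190:310,300:410]; cv2.imwrite("pics/s3.png",cv2.resize(im,(550,600),interpolation=cv2.INTER_CUBIC)[...,::-1])
h=[.5405,.130]; a0=np.arctan2(M[1,1],M[0,1]); print(a0)
# rows closing about hinge, 0.02 rad each
plan([rot_about(p,M,[*h,0],[0,0,1],-.02*k) for k in range(1,11)],p,M,1)
E
```

```text
[ 0.61346417 -0.00417981  0.14239387] [ 3.60143831 -3.66280181  0.55289723] [-0.56730839 -0.52447023  0.05785317] 0.011471634430597705 29.300557672977448
0.4069527396244398
[-0.02,-0.3,0,0.16,-0,1.13,1],
[-0.03,-0.31,0.01,0.16,-0,1.14,1],
[-0.02,-0.3,-0,0.17,-0,1.13,1],
[-0.03,-0.31,0,0.16,-0,1.14,1],
[-0.02,-0.3,0.01,0.16,-0,1.13,1],
[-0.03,-0.31,-0,0.16,-0,1.14,1],
[-0.02,-0.3,0,0.16,-0,1.13,1],
[-0.03,-0.31,0.01,0.17,-0.01,1.14,1],
[-0.02,-0.3,-0,0.16,0,1.13,1],
[-0.03,-0.3,0,0.16,0,1.13,1],
```

View pics/s3.png

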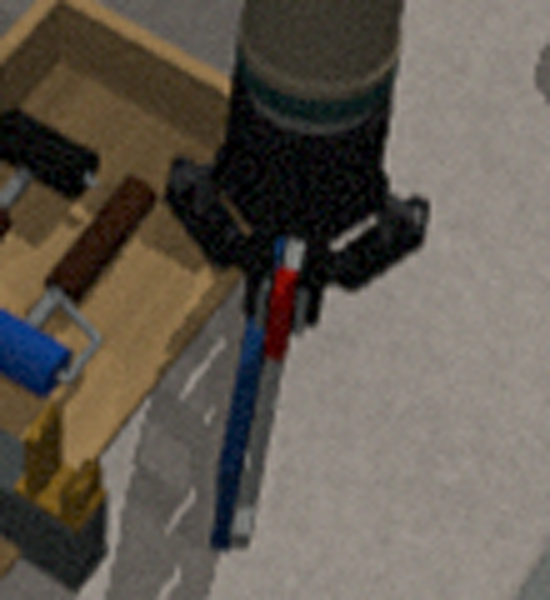

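The scene crop shows the pads on the red blade at (282,310), with the bar tip raised to (240,525), which is level with the gate top. The bar is lifted, so I'm starting to swing.

Request:
{"method": "servo_tool", "body": {"increments": [[-0.02, -0.3, 0, 0.16, 0, 1.13, 1], [-0.03, -0.31, 0.01, 0.16, 0, 1.14, 1], [-0.02, -0.3, 0, 0.17, 0, 1.13, 1], [-0.03, -0.31, 0, 0.16, 0, 1.14, 1], [-0.02, -0.3, 0, 0.16, 0, 1.13, 1]]}}

```text
clock: 6.45
position: [0.5997, -0.0106, 0.1423]
ee_rot: [0.057, 0.59, 0.805, -0.041]
contact_force: [4.3, -2.9, 0.7]
width: 0.0114
gripper_force: 29.4
```

Request:
{"method": "servo_tool", "body": {"increments": [[-0.02, -0.3, 0, 0.16, 0, 1.13, 1], [-0.03, -0.31, 0.01, 0.16, 0, 1.14, 1], [-0.02, -0.3, 0, 0.17, 0, 1.13, 1], [-0.03, -0.31, 0, 0.16, 0, 1.14, 1], [-0.02, -0.3, 0, 0.16, 0, 1.13, 1]]}}

```text
clock: 6.95
position: [0.5853, -0.0157, 0.1423]
ee_rot: [0.055, 0.629, 0.774, -0.044]
contact_force: [3.9, -3.2, 0.1]
width: 0.0116
gripper_force: 29.3
```

```bash
cat >> h.py <<'E'
def rep(h=(.5405,.130)):
    p,M,s=cur(); a=np.arctan2(M[1,1],M[0,1]); F=np.array(s["contact_force"]); n=np.array([np.cos(a),np.sin(a),0]); d=np.array([n[1],-n[0],0])
    g=p-.011*M[:,2]; e=g[:2]-h
    print("clk %.2f yaw %.4f tilt %.4f g %s r %.4f phi %.4f | Fn %.1f Fd %.1f Fz %.1f grip %.1f w %.4f"%(s["clock"],a,np.arcsin(M[:,2]@d),g.round(4),np.hypot(*e),np.arctan2(e[0],-e[1]),F@n,F@d,F[2],s["gripper_force"],s["width"]),"mom",np.round(s["moment"],2))
E
python3 -c "
from h import *
rep()"
```

```text
clk 6.95 yaw 0.2062 tilt 0.1405 g [ 0.585  -0.0142  0.1532] r 0.1509 phi 0.2990 | Fn 3.2 Fd 3.9 Fz 0.1 grip 29.3 w 0.0116 mom [-0.43 -0.65  0.25]
```

Request:
{"method": "servo_tool", "body": {"increments": [[-0.02, -0.3, 0, 0.16, 0, 1.13, 1], [-0.03, -0.31, 0.01, 0.16, 0, 1.14, 1], [-0.02, -0.3, 0, 0.17, 0, 1.13, 1], [-0.03, -0.31, 0, 0.16, 0, 1.14, 1], [-0.02, -0.3, 0, 0.16, 0, 1.13, 1]]}}

```text
clock: 7.45
position: [0.5704, -0.0193, 0.1423]
ee_rot: [0.052, 0.667, 0.742, -0.047]
contact_force: [4.1, -2.3, -0.7]
width: 0.0114
gripper_force: 29.3
```

```bash
python3 - <<'E'
from h import *
rep(); p,M,s=cur()
im=optics.get_image("scene"); c=im[240:310,290:360]; d=optics.get_image("top")[180:230,310:380]
cv2.imwrite("pics/s4.png",np.hstack([cv2.resize(c,(400,400),interpolation=cv2.INTER_CUBIC),cv2.resize(d,(400,400)[:1]+(400,),interpolation=cv2.INTER_CUBIC)])[...,::-1])
plan([rot_about(p,M,[.5405,.13,0],[0,0,1],-.006*k) for k in range(1,6)],p,M,1)
E
```

```text
clk 7.45 yaw 0.1061 tilt 0.1401 g [ 0.5703 -0.0178  0.1532] r 0.1507 phi 0.1987 | Fn 3.8 Fd 2.8 Fz -0.7 grip 29.3 w 0.0114 mom [-0.45 -0.71  0.25]
[-0.01,-0.09,0,0.05,-0,0.34,1],
[-0.01,-0.09,0,0.05,-0,0.34,1],
[-0,-0.09,0,0.04,-0,0.34,1],
[-0.01,-0.09,0,0.05,-0,0.34,1],
[-0.01,-0.09,0.01,0.05,-0,0.34,1],
```

View pics/s4.png

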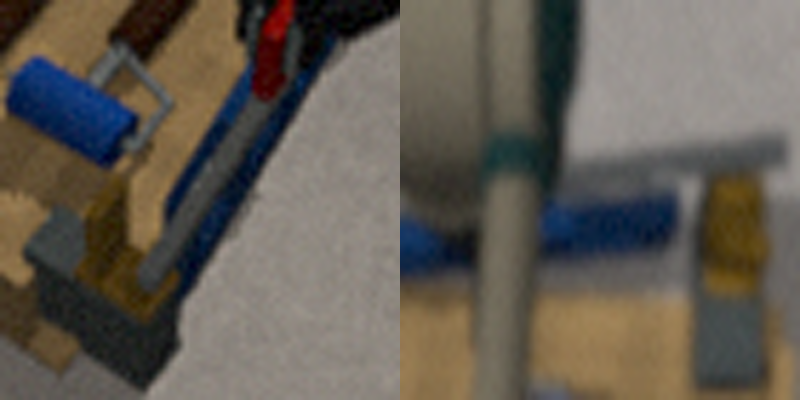

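In this pair of crops the raised bar's tip is at (150,275) on the scene side. On the top side it is just reaching the outer edge of the catch at (740,170), above the lug. From here I'm closing slowly and watching the force.

Request:
{"method": "servo_tool", "body": {"increments": [[-0.01, -0.09, 0, 0.05, 0, 0.34, 1], [-0.01, -0.09, 0, 0.05, 0, 0.34, 1], [0, -0.09, 0, 0.05, 0, 0.34, 1], [-0.01, -0.09, 0, 0.05, 0, 0.34, 1], [-0.01, -0.09, 0, 0.05, 0, 0.34, 1]]}}

```text
clock: 8.05
position: [0.566, -0.0201, 0.1423]
ee_rot: [0.051, 0.678, 0.732, -0.048]
contact_force: [4.7, -3.3, -1.0]
width: 0.0114
gripper_force: 29.2
```

Request:
{"method": "servo_tool", "body": {"increments": [[-0.01, -0.09, 0, 0.05, 0, 0.34, 1], [-0.01, -0.09, 0, 0.05, 0, 0.34, 1], [0, -0.09, 0, 0.05, 0, 0.34, 1], [-0.01, -0.09, 0, 0.05, 0, 0.34, 1], [-0.01, -0.09, 0, 0.05, 0, 0.34, 1]]}}

```text
clock: 8.55
position: [0.5614, -0.0207, 0.1424]
ee_rot: [0.05, 0.689, 0.722, -0.048]
contact_force: [4.6, -2.2, -1.9]
width: 0.012
gripper_force: 29.2
```

```bash
python3 - <<'E'
from h import *
rep(); p,M,s=cur()
plan([rot_about(p,M,[.5405,.13,0],[0,0,1],-.003*k) for k in range(1,6)],p,M,1)
E
```

```text
clk 8.55 yaw 0.0465 tilt 0.1395 g [ 0.5613 -0.0192  0.1532] r 0.1506 phi 0.1386 | Fn 4.5 Fd 2.4 Fz -1.9 grip 29.2 w 0.0120 mom [-0.42 -0.83  0.17]
[-0,-0.05,0,0.02,0,0.17,1],
[-0.01,-0.04,0,0.03,0,0.17,1],
[-0,-0.05,0,0.02,0,0.17,1],
[-0.01,-0.04,0,0.03,0,0.17,1],
[-0,-0.05,0,0.02,0,0.17,1],
```

Request:
{"method": "servo_tool", "body": {"increments": [[0, -0.05, 0, 0.02, 0, 0.17, 1], [-0.01, -0.04, 0, 0.03, 0, 0.17, 1], [0, -0.05, 0, 0.02, 0, 0.17, 1], [-0.01, -0.04, 0, 0.03, 0, 0.17, 1], [0, -0.05, 0, 0.02, 0, 0.17, 1]]}}

```text
clock: 9.05
position: [0.559, -0.0209, 0.1424]
ee_rot: [0.05, 0.694, 0.716, -0.049]
contact_force: [4.6, -2.0, -1.9]
width: 0.012
gripper_force: 29.2
```

Request:
{"method": "servo_tool", "body": {"increments": [[0, -0.05, 0, 0.02, 0, 0.17, 1], [-0.01, -0.04, 0, 0.03, 0, 0.17, 1], [0, -0.05, 0, 0.02, 0, 0.17, 1], [-0.01, -0.04, 0, 0.03, 0, 0.17, 1], [0, -0.05, 0, 0.02, 0, 0.17, 1]]}}

```text
clock: 9.55
position: [0.5571, -0.0212, 0.1424]
ee_rot: [0.05, 0.699, 0.711, -0.049]
contact_force: [5.8, -1.8, -3.5]
width: 0.0112
gripper_force: 29.2
```

```bash
python3 - <<'E'
from h import *
rep()
E
```

```text
clk 9.55 yaw 0.0169 tilt 0.1394 g [ 0.5571 -0.0196  0.1533] r 0.1506 phi 0.1106 | Fn 5.8 Fd 1.9 Fz -3.5 grip 29.2 w 0.0112 mom [-0.21 -1.05  0.4 ]
```

Request:
{"method": "servo_tool", "body": {"increments": [[0, -0.05, 0, 0.02, 0, 0.17, 1], [0, 0, 0, 0, 0, 0, 1], [-0.01, -0.05, 0, 0.02, 0, 0.17, 1], [0, 0, 0, 0, 0, 0, 1], [0, 0, 0, 0, 0, 0, 1]]}}

```text
clock: 10.05
position: [0.5571, -0.0212, 0.1424]
ee_rot: [0.05, 0.701, 0.71, -0.048]
contact_force: [8.4, -1.3, -5.3]
width: 0.0115
gripper_force: 29.8
```

```bash
python3 - <<'E'
from h import *
rep()
c=optics.get_image("scene")[240:310,290:360]; d=optics.get_image("top")[180:230,325:375]
cv2.imwrite("pics/s5.png",np.hstack([cv2.resize(c,(400,400),interpolation=cv2.INTER_CUBIC),cv2.resize(d,(400,400),interpolation=cv2.INTER_CUBIC)])[...,::-1]);rep()
E
```

```text
clk 10.05 yaw 0.0121 tilt 0.1393 g [ 0.5571 -0.0196  0.1533] r 0.1505 phi 0.1102 | Fn 8.4 Fd 1.4 Fz -5.3 grip 29.8 w 0.0115 mom [-0.18 -1.11  0.64]
clk 10.15 yaw 0.0121 tilt 0.1393 g [ 0.5571 -0.0196  0.1533] r 0.1506 phi 0.1103 | Fn 7.4 Fd 1.2 Fz -5.1 grip 29.8 w 0.0115 mom [-0.13 -1.12  0.54]
```

View pics/s5.png

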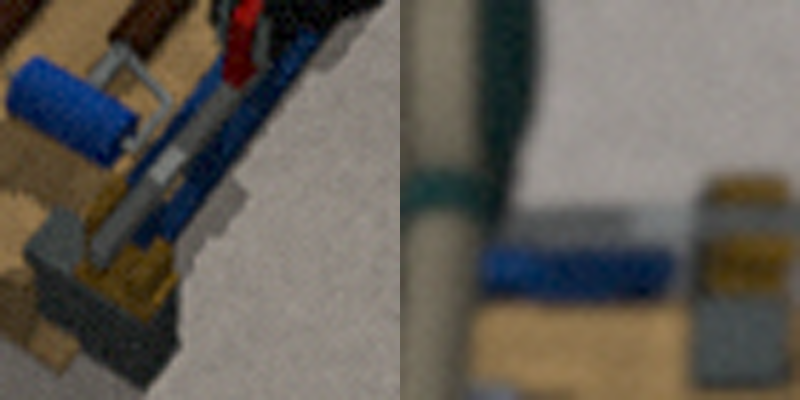

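The hand stopped at x = 0.5571 while the command went 1 mm further, and the normal force rose from 4.5 to about 8 N, so the bar is touching the back plate. The picture agrees: on the top side the bar sits at row 218, between the lug at row 190 and the plate at row 260. I'll ease off the pressure and let the bar down.

```bash
python3 - <<'E'
from h import *
p,M,s=cur(); n=M[:,1]*[1,1,0]; n/=np.linalg.norm(n); d=np.array([n[1],-n[0],0]); g=p-.011*M[:,2]
t=.1393; L,H=.110,.0437
c=g-d*(L*np.cos(t)-H*np.sin(t)); c[2]=g[2]-(H*np.cos(t)+L*np.sin(t)); print(c)
plan([rot_about(p,M,c,n,t*k/10) for k in range(1,11)],p,M,1)
E
```

```text
[0.55581782 0.08321844 0.09479393]
[-0.04,-0,0.15,0,0.8,0,1],
[-0.05,-0,0.16,0,0.8,0,1],
[-0.04,-0,0.15,0,0.79,0,1],
[-0.05,-0,0.15,0,0.8,0.01,1],
[-0.04,-0,0.16,0,0.8,-0,1],
[-0.05,-0,0.15,0,0.8,-0,1],
[-0.04,-0,0.15,0,0.8,0,1],
[-0.05,-0,0.16,0,0.8,0,1],
[-0.04,-0,0.15,0,0.79,0,1],
[-0.04,-0,0.16,0,0.8,0,1],
```

Request:
{"method": "servo_tool", "body": {"increments": [[0, 0.05, 0, 0, 0, 0, 1], [0, 0.05, 0, 0, 0, 0, 1], [0, 0.05, 0, 0, 0, 0, 1], [0, 0, 0, 0, 0, 0, 1], [0, 0, 0, 0, 0, 0, 1]]}}

```text
clock: 10.65
position: [0.5571, -0.0212, 0.1424]
ee_rot: [0.049, 0.701, 0.709, -0.049]
contact_force: [3.9, -0.5, -2.1]
width: 0.0115
gripper_force: 30.2
```

```bash
python3 - <<'E'
from h import *
rep()
E
```

```text
clk 10.65 yaw 0.0112 tilt 0.1393 g [ 0.5571 -0.0196  0.1533] r 0.1506 phi 0.1104 | Fn 3.9 Fd 0.5 Fz -2.1 grip 30.2 w 0.0115 mom [-0.05 -0.82  0.54]
```

Request:
{"method": "servo_tool", "body": {"increments": [[0, 0.05, 0, 0, 0, 0, 1], [0, 0.05, 0, 0, 0, 0, 1], [0, 0, 0, 0, 0, 0, 1], [0, 0, 0, 0, 0, 0, 1], [0, 0, 0, 0, 0, 0, 1]]}}

```text
clock: 11.15
position: [0.5572, -0.0213, 0.1423]
ee_rot: [0.048, 0.702, 0.709, -0.05]
contact_force: [0.0, -0.0, -1.4]
width: 0.0114
gripper_force: 30.8
```

```bash
python3 - <<'E'
from h import *
rep()
E
```

```text
clk 11.15 yaw 0.0107 tilt 0.1394 g [ 0.5572 -0.0198  0.1532] r 0.1507 phi 0.1110 | Fn 0.0 Fd 0.0 Fz -1.4 grip 30.8 w 0.0114 mom [ 0.04 -0.26  0.48]
```

Request:
{"method": "servo_tool", "body": {"increments": [[-0.04, 0.04, 0.15, 0, 0.8, 0, 1], [-0.05, 0.04, 0.15, 0, 0.8, 0, 1], [-0.04, 0, 0.15, 0, 0.8, 0, 1], [-0.05, 0, 0.15, 0, 0.8, 0, 1], [-0.04, 0, 0.15, 0, 0.8, 0, 1]]}}

```text
clock: 11.65
position: [0.5582, -0.0243, 0.1348]
ee_rot: [0.023, 0.703, 0.71, -0.025]
contact_force: [-2.2, 0.4, -3.2]
width: 0.0116
gripper_force: 33.3
```

```bash
python3 - <<'E'
from h import *
rep()
E
```

```text
clk 11.65 yaw 0.0107 tilt 0.0680 g [ 0.5582 -0.0235  0.1458] r 0.1546 phi 0.1151 | Fn -2.2 Fd -0.5 Fz -3.2 grip 33.3 w 0.0116 mom [0.19 0.12 0.63]
```

Request:
{"method": "servo_tool", "body": {"increments": [[-0.05, 0, 0.15, 0, 0.8, 0, 1], [-0.04, 0, 0.15, 0, 0.8, 0, 1], [-0.05, 0, 0.16, 0, 0.8, 0, 1], [-0.04, 0, 0.15, 0, 0.8, 0, 1], [0, 0, 0, 0, 0, 0, 1]]}}

```text
clock: 12.15
position: [0.5586, -0.0264, 0.1289]
ee_rot: [0.004, 0.704, 0.711, -0.005]
contact_force: [-2.6, 3.1, -2.8]
width: 0.0114
gripper_force: 34.5
```

```bash
python3 - <<'E'
from h import *
rep()
E
```

```text
clk 12.15 yaw 0.0099 tilt 0.0123 g [ 0.5586 -0.0262  0.1399] r 0.1573 phi 0.1156 | Fn -2.6 Fd -3.2 Fz -2.8 grip 34.5 w 0.0114 mom [0.55 0.24 0.65]
```

Request:
{"method": "servo_tool", "body": {"increments": [[0, 0, 0.07, 0, 0.35, 0, 1], [0, 0, 0.06, 0, 0.35, 0, 1], [0, 0, 0, 0, 0, 0, 1], [0, 0, 0, 0, 0, 0, 1], [0, 0, 0, 0, 0, 0, 1]]}}

```text
clock: 12.65
position: [0.5589, -0.0266, 0.128]
ee_rot: [0.0, 0.703, 0.711, -0.001]
contact_force: [-2.5, 3.0, -4.6]
width: 0.0119
gripper_force: 34.6
```

```bash
python3 - <<'E'
from h import *
rep()
c=optics.get_image("scene")[240:310,290:360]; d=optics.get_image("top")[180:230,325:375]
cv2.imwrite("pics/s6.png",np.hstack([cv2.resize(c,(400,400),interpolation=cv2.INTER_CUBIC),cv2.resize(d,(400,400),interpolation=cv2.INTER_CUBIC)])[...,::-1])
E
```

```text
clk 12.65 yaw 0.0111 tilt 0.0020 g [ 0.5589 -0.0265  0.139 ] r 0.1576 phi 0.1170 | Fn -2.5 Fd -3.0 Fz -4.6 grip 34.6 w 0.0119 mom [0.27 0.33 0.74]
```

View pics/s6.png

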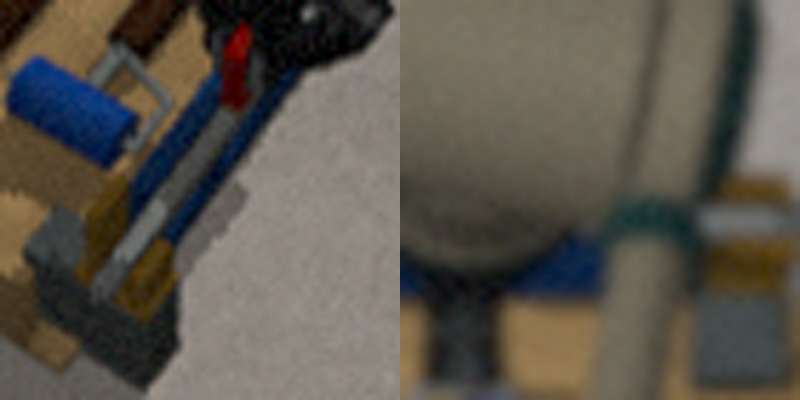

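The crops show the bar down in the slot between the lug at (150,275) and the plate at (105,225). One last small lowering, then release.

Request:
{"method": "servo_tool", "body": {"increments": [[0, 0, 0.04, 0, 0.1, 0, 1], [0, 0, 0.04, 0, 0, 0, 1], [0, 0, 0, 0, 0, 0, 1], [0, 0, 0, 0, 0, 0, 0.7], [0, 0, 0, 0, 0, 0, 0.6]], "squeeze": 20}}

```text
clock: 13.25
position: [0.5607, -0.0273, 0.128]
ee_rot: [0.002, 0.704, 0.71, 0.001]
contact_force: [1.2, -0.2, 1.0]
width: 0.0171
gripper_force: 0.0
```

Request:
{"method": "servo_tool", "body": {"increments": [[0, 0, 0, 0, 0, 0, 0.4], [0, 0, 0, 0, 0, 0, 0.2], [0, 0, 0, 0, 0, 0, 0], [0, 0, 0, 0, 0, 0, -0.2], [0, 0, 0, 0, 0, 0, -0.3]]}}

```text
clock: 13.75
position: [0.5591, -0.0266, 0.1272]
ee_rot: [-0.0, 0.703, 0.711, -0.0]
contact_force: [-0.4, 0.3, -0.3]
width: 0.0555
gripper_force: 0.0
```

```bash
python3 - <<'E'
from h import *
rep()
E
```

```text
clk 13.75 yaw 0.0107 tilt 0.0002 g [ 0.5591 -0.0266  0.1382] r 0.1577 phi 0.1184 | Fn -0.4 Fd -0.3 Fz -0.3 grip 0.0 w 0.0555 mom [-0.06 -0.02  0.02]
```

Request:
{"method": "servo_tool", "body": {"increments": [[0, 0, -1, 0, 0, 0, -0.3], [0, 0, -2, 0, 0, 0, -0.3], [0, 0, -3, 0, 0, 0, -0.3], [0, 0, -4, 0, 0, 0, -0.3], [0, 0, -4, 0, 0, 0, -0.3]]}}

```text
clock: 14.25
position: [0.5588, -0.0265, 0.2692]
ee_rot: [-0.0, 0.703, 0.711, -0.0]
contact_force: [0.7, -0.1, -0.4]
width: 0.056
gripper_force: 0.0
```

Request:
{"method": "servo_tool", "body": {"increments": [[4, 0, -1, 0, 0, 0, -0.3], [4, 0, 0, 0, 0, 0, -0.3], [4, 0, 0, 0, 0, 0, -0.3], [4, 0, 0, 0, 0, 0, -0.3], [3, 0, 0, 0, 0, 0, -0.3]]}}

```text
clock: 14.75
position: [0.5568, 0.1658, 0.2783]
ee_rot: [-0.0, 0.703, 0.711, 0.0]
contact_force: [1.2, -0.2, 0.1]
width: 0.0553
gripper_force: 0.0
```

```bash
python3 - <<'E'
from h import *
rep()
c=optics.get_image("scene")[180:310,240:380]; d=optics.get_image("top")[180:240,320:380]
cv2.imwrite("pics/s7.png",np.hstack([cv2.resize(c,(400,400),interpolation=cv2.INTER_CUBIC),cv2.resize(d,(400,400),interpolation=cv2.INTER_CUBIC)])[...,::-1])
E
```

```text
clk 14.75 yaw 0.0119 tilt -0.0008 g [0.5568 0.1657 0.2893] r 0.0393 phi 2.7136 | Fn 1.2 Fd 0.2 Fz 0.1 grip 0.0 w 0.0553 mom [-0.01  0.02  0.01]
```

View pics/s7.png

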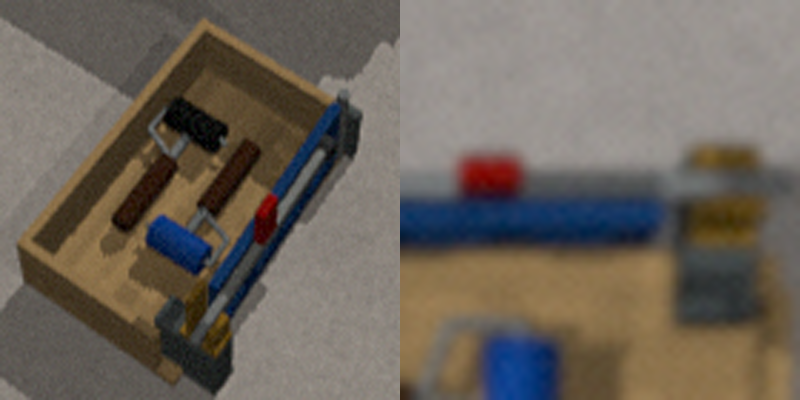

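The picture shows the gate shut by itself. The bar lies level in the slot between the lug (215,330) and the plate (197,300), the brayers have not moved, and the arm is clear. Handing in.

```bash
python3 -c "
from rig import manip
print(manip.sign_off())"
```

```text
the job is handed in; nothing more can be done
None
```

The gate is shut and held by its latch alone: the bar went down level into the catch after lightly touching the back plate (about 8 N at the hand), the arm is clear, no other item was touched, and I handed the job in at about 15 s.

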